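# Close two paint tins in the twin lever press

## Robot

A 6-joint arm with a two-finger parallel gripper is mounted at the origin on a cart in front of the work surface, level with it; the furniture and walls round the work are solid. World frame = base frame: x ahead of the robot, y to its left, z up, the work surface at z = 0. Lengths are in m, angles in rad, forces in N, time in s.
With the tool pointing down it reaches from about 0.35 to 0.775 m from the base axis. Payload 5.5 kg.
Tool frame: the origin (TCP) lies at the very end of the fingers, on their centre line; the grasp point (between the pads) lies env.pinch_z behind it (env.pinch_z is the distance from the TCP to the grasp point, in m); z points along the fingers, y is the line along which they close (so a half turn about z gives the same grasp; the last joint's range is limited). The gripper opens to 85 mm and grips with 20 to 120 N. Pads are 22 mm wide; open, the fingers measure 114 mm over their backs; the gripper's body (76 mm by 85 mm) begins 54 mm behind the grasp point. The pads swing forward as they close: fully open they stand 13 mm farther back than shut.
Start: joints at [1.156, 0.313, 0.046, 1.304, 0, 1.431], TCP at [0.156, 0.553, 0.231] pointing down, gripper open.
Joint ranges: [-2.76, 2.76], [-0.86, 1.69], [-1.03, 1.26], [-2.2, 2.34], [-1.47, 1.5], [-3.14, 3.14]. Speed limits (rad/s): [2.57, 2.57, 3.14, 3.14, 3.14, 3.14].

## Interface

Orientations are given as a unit quaternion [w, x, y, z].
In Python, from workcell import env, eyes gives the robot as it stands.
- The arm moves only by the shell command python3 -m jog 'ROWS' [FORCE]. ROWS is JSON, one flat list of numbers, 7 for each row, row after row: the shift along the world's x, y, z as a fraction of full scale, then the turn, a rotation vector about the world's x, y, z as a fraction of full scale, then the opening, from -1 (shut) to 1 (fully open), so that 0 is half open. A call has 1 to 12 rows; each row is the pose to reach, as a shift and turn from the pose commanded when the call began, turning the shorter way round; what a row does not reach only later rows make up. Full scale, the value 1, is 20 cm for a shift and pi rad for a turn. A row lasts 1/12 s, in which the tool goes at most 41.7 mm and 7.16 degrees, less where a joint would pass 70% of its speed; a pose out of reach is approached as far as the arm can. A call with a number of a shift or a turn outside -1 to 1 is refused whole. A call with a gripper value outside its range is refused whole. The fingers move at their own pace and stop on an object; FORCE is the grip in N (left out, the last holds). Time passes only in rows, so rows that repeat a pose let the fingers close. It gives the time, the measured TCP pose, the force, the opening and the grip force at its end, in the units of the state.
- env.get_state(): the state, without advancing time (a new reading comes with each control period).
- eyes.read_camera(name): name is "scene" or "side" or "wrist"; returns (picture, depth): 400x640x3 uint8, red, green, blue; 400x640 float32, m along the optical axis (not along the pixel's ray), 0 where there is no reading.
- eyes.calibration(name): a dict with "fx", "fy", "cx", "cy" (pixels), "R" (3x3) and "t" (3): a world point X has camera coordinates R X + t; the wrist camera has in their place "tool_from_camera" (4x4, takes a point from camera to tool coordinates, whose origin is the TCP and whose axes are the flange's). Camera axes: x right, y down, z forward; pixel columns grow to the right and rows downward; lengths in m; the calibration is good to about 2 mm. A picture is of the moment at which its call begins: read the wrist's pose just before it. calibration takes no time and is no camera call.
- env.hand_in(): hands the job in; it is judged then, once.
The state is a dict: "clock": time; "joint_pos": joint angles; "qvel": joint speeds; "tau": joint torques, N m; "tcp_pos": TCP position; "orientation": TCP orientation; "wrist_force": force on the tool from outside, world axes, zero at the start; "ft_torque": the same for the moment, N m; "finger_gap": finger opening in m; "grip_force": force on a finger pad.
Only numpy, scipy, OpenCV 4.12 (cv2) and the standard library are available. Lean on these libraries where they do the work, as an engineer would, in place of code of your own. Each camera call takes 0.05 s, during which the arm holds its last target. There are 200 camera calls.

## Task

Stand the two yellow-banded tins, whose lids are sticking up, upright in the two pockets of the blue press's rocking tray, one on each side so that the tray stays level. Then swing the red press bar all the way down to its stop so that both lids are pushed home, and let it go back up to rest, leaving the closed tins in the tray. Leave the green-banded tin, the two plastic cups and the squeeze bottle standing where they are.

Things in the scene. Friction and masses are not known exactly. Their poses are not given: they have to be found in the camera images.
- press: Blue lid press, fixed to the bench, base plate 270 x 280 x 10 mm. Origin on the bench surface below the middle of the rocking tray; x points from the front of the press to its hinge posts at the back, y to its left, z up. The posts stand at x = +145, y = +-126 and are 132 high.
- tray_plate (a joint): Tilt of the aluminium tray (226 mm along y, 86 mm along x) about the press's x axis, rad: 0 level, positive = left (+y) pocket raised, stops at +-0.10. Its pivot is 22 mm above the bench. A light spring centres it when empty (1.5 Nm/rad); one tin alone tips it to its stop, a tin on each side brings it back to about level.
- pocket_left (a point): Middle of the floor of the tray's left (+y) pocket, 71 mm from the pivot, 35 mm above the bench when level (black rubber disc). Pocket 78 x 76 mm inside, rim 9 mm high. It moves with the tray; its z is the tray's normal.
- pocket_right (a point): The same for the right (-y) pocket.
- yoke (a joint): Angle of the sprung press lever, rad: 0 = raised, at rest; grows as the bar is pulled forward and down; 1.40 = down on its stop, arms level. A spring always drives it back up (about 4 N at the bar when down); pushing both lids home takes about 13 N at the bar in all.
- lever_bar (a point): Middle of the red round press bar: 20 mm diameter, parallel to the press's y axis, clear for 208 mm between two arms; can be pinched from above by fingers closing along the press's x. It swings about lever_hinge: in the press frame x = 145 - 205 cos(1.4 - q), z = 120 + 205 sin(1.4 - q) mm for lever angle q, from 322 mm above the bench forward and down to 120 mm.
- lever_hinge (a point): Middle of the lever's hinge line (parallel to the press's y), 120 mm above the bench. The bar is 205 mm from it. Two round pads on a crossbar between the arms, 145 mm from it, come down on the lids. With the lever raised the bar is 110 mm behind the tray's middle, lowered 60 mm in front of it.
- tin_a_mid (a point): Yellow-banded round steel tin, 64 mm diameter (65 mm over the beads), 0.3 kg, body 66 mm high, with its silver lid (56 mm) sticking up to 78 mm. This point is on its axis, 37 mm above its foot; z up its axis.
- tin_b_mid (a point): The second yellow-banded tin, the same.
- lid_a (a joint): How far the lid of tin_a has been pushed in, m: 0 = sticking up, 0.008 = home (then the tin is 70 mm high). It stays where it is pushed and takes about 6 N.
- lid_b (a joint): The same for tin_b.
- tin_done_mid (a point): Green-banded tin of the same size, lid already home (70 mm high); not to be moved. Point on its axis 37 mm above its foot.
- mixing_cup_mid (a point): Bystander: translucent mixing cup, 93 mm wide and 104 mm high; point half-way up.
- sample_cup_mid (a point): Bystander: small plastic sample cup, 60 mm wide and 55 mm high; point half-way up.
- squeeze_bottle_mid (a point): Bystander: white squeeze bottle with red cap, 63 x 81 x 193 mm; point 90 mm up.

How it is judged:
On the way, in this order (a step that is already met when the one before it is completed fails the run):
1. both yellow tins stand in the tray, one in each pocket, released, the tray about level, lids still up and the lever still raised (((horizontal distance between tin_a_mid and pocket_left below 0.013 m and z of tin_a_mid in the frame of pocket_left between 0.031 and 0.043 m and horizontal distance between tin_b_mid and pocket_right below 0.013 m and z of tin_b_mid in the frame of pocket_right between 0.031 and 0.043 m) or (horizontal distance between tin_a_mid and pocket_right below 0.013 m and z of tin_a_mid in the frame of pocket_right between 0.031 and 0.043 m and horizontal distance between tin_b_mid and pocket_left below 0.013 m and z of tin_b_mid in the frame of pocket_left between 0.031 and 0.043 m)) and value of joint tray_plate between -0.07 and 0.07 rad and value of joint each of lid_a, lid_b below 0.003 m and contact force between the fingers and tin_a below 0.3 N and contact force between the fingers and tin_b below 0.3 N and value of joint yoke below 0.25 rad), for 0.2 s.
2. the lever is down on its stop with both tins in their pockets and both lids pushed home (((horizontal distance between tin_a_mid and pocket_left below 0.013 m and z of tin_a_mid in the frame of pocket_left between 0.031 and 0.043 m and horizontal distance between tin_b_mid and pocket_right below 0.013 m and z of tin_b_mid in the frame of pocket_right between 0.031 and 0.043 m) or (horizontal distance between tin_a_mid and pocket_right below 0.013 m and z of tin_a_mid in the frame of pocket_right between 0.031 and 0.043 m and horizontal distance between tin_b_mid and pocket_left below 0.013 m and z of tin_b_mid in the frame of pocket_left between 0.031 and 0.043 m)) and value of joint yoke above 1.34 rad and value of joint each of lid_a, lid_b above 0.006 m), for 0.1 s.
At the end, for the whole second after the job is handed in: Each yellow tin stands upright (within 0.15 rad) at rest in its own pocket of the tray (within 13 mm of its middle), the tray is level within 0.07 rad, both lids are pushed in by at least 6 of 8 mm, and the lever is back up within 0.1 rad of rest (((horizontal distance between tin_a_mid and pocket_left below 0.013 m and z of tin_a_mid in the frame of pocket_left between 0.031 and 0.043 m and horizontal distance between tin_b_mid and pocket_right below 0.013 m and z of tin_b_mid in the frame of pocket_right between 0.031 and 0.043 m) or (horizontal distance between tin_a_mid and pocket_right below 0.013 m and z of tin_a_mid in the frame of pocket_right between 0.031 and 0.043 m and horizontal distance between tin_b_mid and pocket_left below 0.013 m and z of tin_b_mid in the frame of pocket_left between 0.031 and 0.043 m)) and value of joint tray_plate between -0.07 and 0.07 rad and value of joint each of lid_a, lid_b above 0.006 m and value of joint yoke below 0.1 rad and angle between each of tin_a_mid, tin_b_mid's own z axis and vertical below 0.15 rad and linear speed of each of tin_a, tin_b below 0.02 m/s); the robot touches nothing.
It fails at once if the green tin, a cup or the squeeze bottle is moved more than 30 mm (distance of any of tin_done_mid, mixing_cup_mid, sample_cup_mid, squeeze_bottle_mid from where it was at the start of the episode above 0.03 m).
It fails at once if a yellow tin is tipped by more than 0.6 rad (angle between any of tin_a_mid, tin_b_mid's own z axis and vertical above 0.6 rad).
It fails at once if the lever is swung down while the tins are not both in their pockets (value of joint yoke above 0.7 rad and not ((horizontal distance between tin_a_mid and pocket_left below 0.013 m and z of tin_a_mid in the frame of pocket_left between 0.031 and 0.043 m and horizontal distance between tin_b_mid and pocket_right below 0.013 m and z of tin_b_mid in the frame of pocket_right between 0.031 and 0.043 m) or (horizontal distance between tin_a_mid and pocket_right below 0.013 m and z of tin_a_mid in the frame of pocket_right between 0.031 and 0.043 m and horizontal distance between tin_b_mid and pocket_left below 0.013 m and z of tin_b_mid in the frame of pocket_left between 0.031 and 0.043 m))).
It also fails if it takes over 72 s, if anything falls off the work surface, if the arm or the gripper's body presses on something with over 40 N, if the wrist force passes 120 N, or if a joint passes its speed limit or range.

## Working session

There is one attempt and no reset: what is moved stays moved. The work goes in short steps, Python scripts to look and compute and a shell command to move; the robot and the scene stay as the last step left them, time stands still between calls to the robot, and variables do not carry over. Pictures are saved under pics/ and viewed, at most 10 in all, crops included, and the job is handed in when it is done.

```bash
ls; mkdir -p pics
python3 - <<'E'
from workcell import env, eyes
import cv2, numpy as np
print(env.get_state(), env.pinch_z)
for n in ("scene","side"):
    p,d=eyes.read_camera(n); np.savez(f"pics/{n}0.npz",p=p,d=d)
    cv2.imwrite(f"pics/{n}0.png",p[:,:,::-1]); print(n,eyes.calibration(n))
E
```

```text
pics
{'clock': 0.0, 'joint_pos': array([1.15639012e+00, 3.13998046e-01, 4.49778477e-02, 1.30358655e+00,
       1.84079002e-05, 1.43120699e+00]), 'qvel': array([-0.00042809, -0.00044701,  0.0010144 ,  0.00072671,  0.00032241,
       -0.00052329]), 'tau': array([-7.96484946e-04, -4.80628824e+01,  2.98532975e+01,  1.94621732e-02,
       -4.47586426e-04, -1.67383590e-06]), 'tcp_pos': array([0.15583083, 0.5529569 , 0.23040974]), 'orientation': array([-2.56399602e-04,  1.36976392e-01,  9.90573899e-01, -8.68185492e-04]), 'wrist_force': array([-1.21226555,  0.27648133,  0.42419042]), 'ft_torque': array([0.00751257, 0.01348839, 0.00320025]), 'grip_force': 0.0, 'finger_gap': 0.0855534319843576} 0.0187
scene {'fx': 413.31876548707197, 'fy': 413.31876548707197, 'cx': 322.5277523621039, 'cy': 198.93265735564975, 'R': array([[ 0.8702261 , -0.49263437, -0.00423094],
       [-0.38287019, -0.67087609, -0.63508715],
       [ 0.31002733,  0.55428931, -0.77242891]]), 't': array([-0.36726347,  0.47564494,  0.95038152])}
side {'fx': 421.8022258560979, 'fy': 421.8022258560979, 'cx': 320.27134643395254, 'cy': 207.85976863901834, 'R': array([[ 0.91134569, -0.41136295, -0.01515142],
       [-0.23086886, -0.48030737, -0.84617043],
       [ 0.34080582,  0.77465176, -0.53269695]]), 't': array([-0.40939   ,  0.41763079,  0.97075488])}
```

View pics/scene0.png

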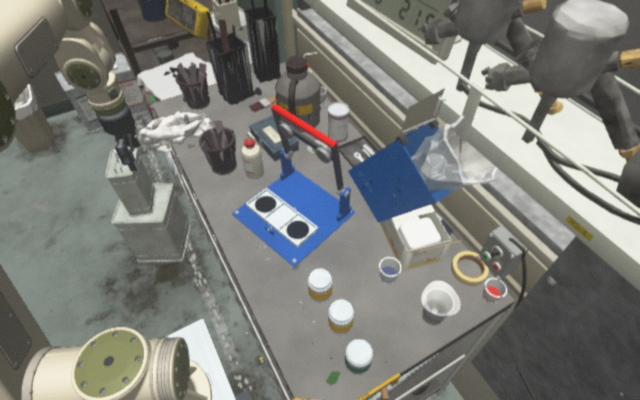

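View pics/side0.png

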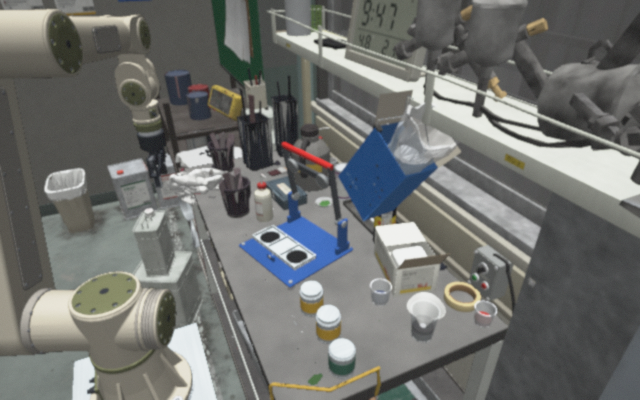

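Scene view: the yellow tins are at about (319,282) and (341,315), the green tin at (358,354), the black pocket discs at (265,204) and (297,230), and the red bar from (274,106) to (340,146). The side view agrees.

```bash
cat > h.py <<'E'
import numpy as np, cv2
from workcell import env, eyes
def pts(d,c,R,t):
    v,u=np.indices(d.shape); P=np.stack([(u-c['cx'])/c['fx']*d,(v-c['cy'])/c['fy']*d,d],-1)
    W=(P-t)@R; W[d==0]=np.nan; return W
def ray(c,uv,z):
    R,t=c['R'],c['t']; o=-R.T@t; v=R.T@np.array([(uv[0]-c['cx'])/c['fx'],(uv[1]-c['cy'])/c['fy'],1]); return o+v*(z-o[2])/v[2]
def blobs(m,lo=20):
    n,l,s,ce=cv2.connectedComponentsWithStats(m.astype(np.uint8)); return [(l==i,s[i],ce[i]) for i in range(1,n) if s[i][4]>=lo]
E
python3 - <<'E'
from h import *
for n in ("scene","side"):
    f=np.load(f"pics/{n}0.npz");p,d=f['p'].astype(int),f['d'];c=eyes.calibration(n)
    W=pts(d,c,c['R'],c['t']); print(n)
    g=lambda W:(W[...,0]>0)&(W[...,0]<.9)&(abs(W[...,1])<.9)
    # objects: height blobs of bench
    m=g(W)&(W[...,2]>.03)&(W[...,2]<.36)
    for b,s,ce in blobs(m,60):
        q=W[b]; print('blob',ce.round(0),s[4],'min',q.min(0).round(3),'max',q.max(0).round(3),p[b].mean(0).round(0))
    white=g(W)&(p.min(2)>135)&(W[...,2]>.055)&(W[...,2]<.095)
    for b,s,ce in blobs(white): print('lid',ce.round(1),s,np.median(W[b],0).round(3),ray(c,ce,.078).round(4))
    black=g(W)&(p.max(2)<60)&(W[...,2]>.02)&(W[...,2]<.05)
    for b,s,ce in blobs(black): print('disc',ce.round(1),s,np.median(W[b],0).round(3),ray(c,ce,.035).round(4))
    red=(p[...,0]>150)&(p[...,1]<70)&(p[...,2]<70)
    for b,s,ce in blobs(red):
        print('red',ce.round(1),s,np.nanmedian(W[b],0).round(3),ray(c,ce,.322).round(4))
        (x,y),wh,a=cv2.minAreaRect(np.argwhere(b)[:,::-1].astype(np.float32)); print(cv2.boxPoints(((x,y),wh,a)).round(1).tolist())
    blue=g(W)&(p[...,2]>110)&(p[...,0]<70)&(W[...,2]<.025)
    for b,s,ce in blobs(blue,300):
        k=cv2.convexHull(np.argwhere(b)[:,::-1].astype(np.int32)); k=cv2.approxPolyDP(k,6,True)[:,0]
        print('blue',s,[(tuple(x),ray(c,x,.01)[:2].round(3).tolist()) for x in k])
E
```

```text
scene
blob [299. 122.] 5410 min [0.527 0.24  0.03 ] max [0.881 0.871 0.337] [103.  88.  87.]
blob [338. 119.] 683 min [0.776 0.545 0.03 ] max [0.851 0.622 0.137] [154. 153. 151.]
blob [181. 138.] 3623 min [0.126 0.478 0.03 ] max [0.47 0.9  0.36] [123. 121. 119.]
blob [251. 155.] 607 min [0.446 0.519 0.03 ] max [0.508 0.594 0.197] [156. 142. 131.]
blob [408. 232.] 3530 min [ 0.566 -0.061  0.03 ] max [0.844 0.167 0.36 ] [157. 161. 163.]
blob [282. 217.] 1878 min [0.392 0.21  0.03 ] max [0.538 0.452 0.051] [161. 168. 173.]
blob [501. 258.] 1800 min [ 0.819 -0.209  0.03 ] max [ 0.9   -0.073  0.188] [117. 116. 111.]
blob [590. 320.] 12468 min [ 0.86  -0.511  0.03 ] max [ 0.874 -0.228  0.359] [69. 69. 68.]
blob [320. 283.] 591 min [0.422 0.039 0.03 ] max [0.486 0.099 0.084] [198. 199. 191.]
blob [439. 301.] 1211 min [ 0.627 -0.181  0.031] max [ 0.719 -0.088  0.11 ] [188. 188. 183.]
blob [340. 314.] 654 min [ 0.424 -0.063  0.03 ] max [ 0.488 -0.002  0.085] [202. 204. 197.]
blob [149. 366.] 5388 min [ 0.    -0.092  0.03 ] max [0.117 0.063 0.314] [155. 152. 128.]
blob [358. 354.] 732 min [ 0.
[... 3535 characters left out ...]
 10 131] [0.388 0.613 0.035] [0.39   0.6157 0.035 ]
disc [269.3 236.5] [262 233  16   8  99] [0.442 0.397 0.035] [0.4419 0.3962 0.035 ]
disc [296.2 256.2] [288 252  18  10 132] [0.484 0.261 0.035] [0.4847 0.2604 0.035 ]
red [306.  154.6] [282 142  50  26 200] [0.567 0.352 0.328] [0.5712 0.3632 0.322 ]
[[281.3999938964844, 144.1999969482422], [283.3999938964844, 140.1999969482422], [331.79998779296875, 164.39999389648438], [329.79998779296875, 168.39999389648438]]
blue [ 241  216  110   71 1869] [((np.int32(350), np.int32(250)), [0.666, 0.244]), ((np.int32(290), np.int32(286)), [0.427, 0.168]), ((np.int32(241), np.int32(246)), [0.348, 0.419]), ((np.int32(300), np.int32(216)), [0.594, 0.504])]
```

```bash
python3 -m jog '[0.5,-0.9,0,0,0,-0.316,1, 0.5,-0.9,0,0,0,-0.316,1, 0.5,-0.9,0,0,0,-0.316,1, 0.5,-0.9,0,0,0,-0.316,1, 0.5,-0.9,0,0,0,-0.316,1, 0.5,-0.9,0,0,0,-0.316,1, 0.5,-0.9,0,0,0,-0.316,1, 0.5,-0.9,0,0,0,-0.316,1, 0.5,-0.9,0,0,0,-0.316,1, 0.5,-0.9,0,0,0,-0.316,1]'
python3 -m jog '[0.5,-0.9,0,0,0,0,1, 0.5,-0.9,0,0,0,0,1, 0.5,-0.9,0,0,0,0,1, 0.5,-0.9,0,0,0,0,1, 0.5,-0.9,0,0,0,0,1, 0.5,-0.9,0,0,0,0,1]'
python3 -m jog '[0.48,-0.89,0.2,0,0,0,1, 0.48,-0.89,0.2,0,0,0,1, 0.48,-0.89,0.2,0,0,0,1, 0.48,-0.89,0.2,0,0,0,1, 0.48,-0.89,0.2,0,0,0,1, 0.48,-0.89,0.2,0,0,0,1, 0.48,-0.89,0.2,0,0,0,1]'
cat >> h.py <<'E'
from scipy.spatial.transform import Rotation
def wrist(name):
    s=env.get_state(); p,d=eyes.read_camera('wrist'); c=eyes.calibration('wrist'); q=s['orientation']
    T=np.eye(4); T[:3,:3]=Rotation.from_quat([q[1],q[2],q[3],q[0]]).as_matrix(); T[:3,3]=s['tcp_pos']; T=T@c['tool_from_camera']
    R=T[:3,:3].T; c['R'],c['t']=R,-R@T[:3,3]; cv2.imwrite(f'pics/{name}.png',p[:,:,::-1])
    return s,p.astype(int),d,c,pts(d,c,c['R'],c['t'])
E
python3 - <<'E'
from h import *
s,p,d,c,W=wrist('w1'); print(s['tcp_pos'],s['orientation'],s['joint_pos'],-c['R'].T@c['t'])
m=(W[...,2]>.06)&(W[...,2]<.095)
for b,S,ce in blobs(m,300): print(S,np.median(W[b],0).round(4),cv2.minEnclosingCircle(W[b][:,:2].astype(np.float32)),p[b].mean(0))
np.savez('pics/w1.npz',p=p,d=d)
E
```

```text
clock: 0.93
tcp_pos: [0.256, 0.3732, 0.2311]
orientation: [-0.0, 0.591, 0.807, -0.0]
wrist_force: [-0.7, 0.5, 0.1]
finger_gap: 0.0855
grip_force: 0.0
clock: 1.43
tcp_pos: [0.3591, 0.1887, 0.2313]
orientation: [0.001, 0.594, 0.804, -0.0]
wrist_force: [-0.1, 1.6, -0.3]
finger_gap: 0.0852
grip_force: 0.0
clock: 2.02
tcp_pos: [0.4529, 0.0142, 0.2711]
orientation: [-0.0, 0.593, 0.806, 0.0]
wrist_force: [0.7, -0.4, -0.3]
finger_gap: 0.0855
grip_force: 0.0
[0.45293934 0.01421957 0.27113459] [-1.30465539e-04  5.92567074e-01  8.05521099e-01  6.78773684e-05] [-1.46246557e-01  6.69058329e-02 -1.61840952e-01  1.34221637e+00
  2.42247859e-04  1.12223738e+00] [0.43179444 0.0825176  0.41323936]
[ 504   71  136  170 4515] [0.7087 0.1125 0.0777] ((0.7097150683403015, 0.11062930524349213), 0.1022179052233696) [94.65581395 91.69213732 87.67774086]
[ 305   88   61   62 2964] [0.4535 0.0726 0.0766] ((0.45451730489730835, 0.07156490534543991), 0.03257922828197479) [203.61099865 205.15958165 206.42510121]
[ 538  175  102  117 2008] [0.7819 0.0159 0.091 ] ((0.7650902271270752, 0.03973592817783356), 0.0712859258055687) [156.42231076 152.5751992  148.54581673]
[ 282  180   56   55 2385] [ 0.4563 -0.0265  0.0766] ((0.4571869969367981, -0.030692771077156067), 0.032532837241888046) [201.60167715 203.10314465 204.30314465]
[127 250  39  42 400] [ 0.2901 -0.1665  0.0663] ((0.289323627948761, -0.16742128133773804), 0.03136080130934715) [152.185 126.62   73.66 ]
[ 248  257   53   48 1937] [ 0.4427 -0.1322  0.0686] ((0.442920446395874, -0.13624951243400574), 0.03295931965112686) [197.38461538 198.97418689 200.23489933]
[207 327  63  23 418] [ 0.4172 -0.2213  0.0763] ((0.4202262759208679, -0.22083532810211182), 0.04077582806348801) [142.72727273 118.25358852  68.60287081]
```

View pics/w1.png

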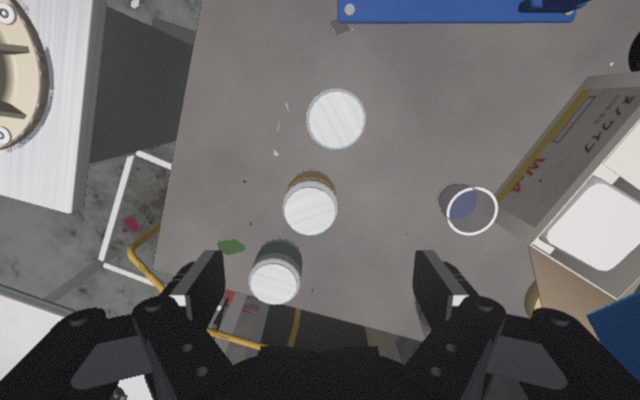

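The wrist view shows the two yellow lids at (335,120) and (310,207), the green tin at (274,282), and the fingers clear of them.

```bash
python3 -m jog '[0.008,0.28,0,0,0,0,1, 0.008,0.28,0,0,0,0,1, 0.008,0.28,-0.3,0,0,0,1, 0.008,0.28,-0.6,0,0,0,1, 0.008,0.28,-0.8,0,0,0,1, 0.008,0.28,-0.85,0,0,0,1, 0.008,0.28,-0.85,0,0,0,1, 0.008,0.28,-0.85,0,0,0,1]'
python3 -m jog '[0,0,-0.1,0,0,0,1, 0,0,-0.2,0,0,0,1, 0,0,-0.3,0,0,0,1, 0,0,-0.395,0,0,0,1, 0,0,-0.395,0,0,0,1, 0,0,-0.395,0,0,0,1, 0,0,-0.395,0,0,0,1]'
python3 - <<'E'
from h import *
s,p,d,c,W=wrist('w2')
E
```

```text
clock: 2.73
tcp_pos: [0.4501, 0.073, 0.0995]
orientation: [-0.003, 0.591, 0.807, -0.002]
wrist_force: [0.3, 0.3, 0.7]
finger_gap: 0.0857
grip_force: 0.0
clock: 3.32
tcp_pos: [0.4557, 0.0718, 0.0248]
orientation: [0.001, 0.592, 0.806, 0.001]
wrist_force: [0.8, 0.8, 0.9]
finger_gap: 0.0856
grip_force: 0.0
```

View pics/w2.png

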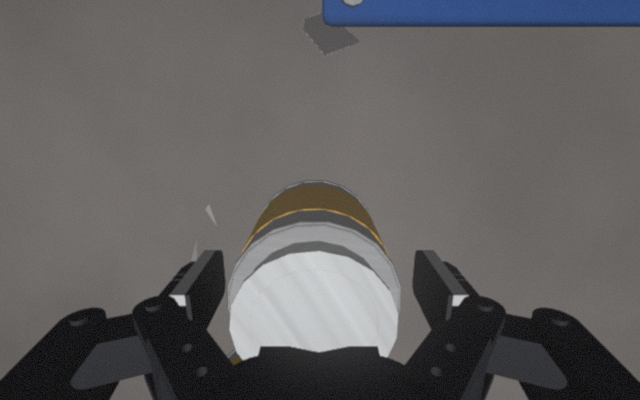

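The tin (columns 230–400) is centred between the fingers (224–414). I'll close on it and lift.

```bash
python3 -m jog '[0,0,0,0,0,0,-0.3, 0,0,0,0,0,0,-0.3, 0,0,0,0,0,0,-0.3, 0,0,0,0,0,0,-0.3, 0,0,0,0,0,0,-0.3, 0,0,0,0,0,0,-0.3]' 45
python3 -m jog '[0,0,0.15,0,0,0,-0.3, 0,0,0.3,0,0,0,-0.3, 0,0,0.45,0,0,0,-0.3, 0,0,0.6,0,0,0,-0.3, 0,0.1,0.75,0,0,0,-0.3, 0.05,0.3,0.9,0,0,0,-0.3, 0.05,0.5,0.9,0,0,0,-0.3, 0.05,0.7,0.9,0,0,0,-0.3, 0.05,0.9,0.9,0,0,0,-0.3, 0.05,0.95,0.9,0,0,0,-0.3, 0.05,0.95,0.9,0,0,0,-0.3, 0.05,0.95,0.9,0,0,0,-0.3]'
python3 - <<'E'
from h import *
s,p,d,c,W=wrist('w3'); np.savez('pics/w3.npz',p=p,d=d,R=c['R'],t=c['t']); print(s['tcp_pos'],s['orientation'],s['joint_pos'])
E
```

```text
clock: 3.87
tcp_pos: [0.4547, 0.0715, 0.0239]
orientation: [0.001, 0.592, 0.806, 0.001]
wrist_force: [-1.8, 0.5, 8.3]
finger_gap: 0.0628
grip_force: 47.7
clock: 4.87
tcp_pos: [0.4629, 0.2617, 0.2018]
orientation: [-0.0, 0.591, 0.806, -0.001]
wrist_force: [0.5, -0.4, -2.5]
finger_gap: 0.063
grip_force: 52.2
[0.46287754 0.26174679 0.20183396] [-1.83250873e-04  5.91332316e-01  8.06427565e-01 -8.00240717e-04] [ 3.63951353e-01  2.41520389e-01 -1.23191148e-01  1.20762770e+00
 -5.61497108e-04  1.62937220e+00]
```

View pics/w3.png

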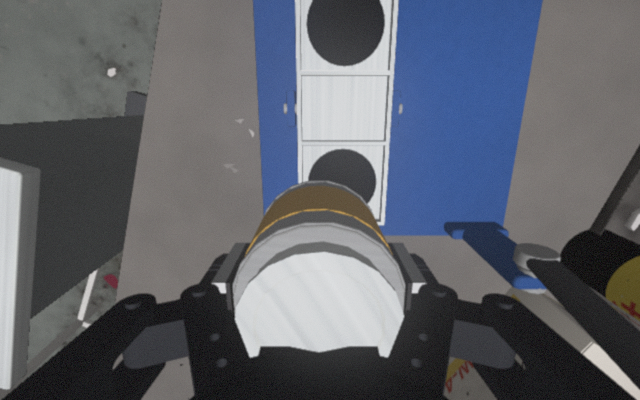

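Tin A is held upright, the tray is aligned with the image, and the left disc is at (345,25) and the right one at (341,180).

Run:
```python
from h import *
f=np.load('pics/w3.npz');p,d=f['p'],f['d'];c=eyes.calibration('wrist');c['R'],c['t']=f['R'],f['t'];W=pts(d,c,c['R'],c['t'])
print('cam',-c['R'].T@c['t'])
m=(p.max(2)<75);m[:,:296]=0;m[:,392:]=0;m[230:]=0
for b,S,ce in blobs(m,300):
    k=max(cv2.findContours(b.astype(np.uint8),0,cv2.CHAIN_APPROX_NONE)[0],key=len)[:,0].astype(float)
    h=k[(k[:,1]>2)&(k[:,1]<175)]
    A=np.c_[h,np.ones(len(h))];x=np.linalg.lstsq(A,(h**2).sum(1),rcond=None)[0];u,v=x[:2]/2;r=np.sqrt(x[2]+u*u+v*v)
    print('disc',S,(u,v,r),ray(c,(u,v),.035),np.nanmedian(W[b],0))
# tray side edges: white columns at several rows
for r in (80,100,120,135):
    w=np.where(p[r,260:420].min(1)>140)[0]+260; print(r,w.min(),w.max(),ray(c,((w.min()+w.max())/2,r),.04).round(4))
# held lid
w=(p.min(2)>170);w[:248]=0;w[356:]=0;w[:,:228]=0;w[:,412:]=0
k=max(cv2.findContours(w.astype(np.uint8),0,cv2.CHAIN_APPROX_NONE)[0],key=len)[:,0].astype(float);h=k[k[:,1]<330]
x=np.linalg.lstsq(np.c_[h,np.ones(len(h))],(h**2).sum(1),rcond=None)[0];u,v=x[:2]/2
print('lid',u,v,np.sqrt(x[2]+u*u+v*v),ray(c,(u,v),.256),np.nanmedian(W[w],0))
```

```text
cam [0.44168143 0.33017068 0.34387078]
disc [ 308    0   76   65 4146] (np.float64(345.12857622807127), np.float64(24.877471070253932), np.float64(38.084810302142245)) [0.44433978 0.39845468 0.035     ] [0.4459832  0.39592484 0.03504948]
disc [ 309  151   66   51 1791] (np.float64(341.7189980421952), np.float64(184.90034963991855), np.float64(33.61018038485116)) [0.48761438 0.26169712 0.035     ] [0.48810633 0.27420454 0.03511931]
80 297 392 [0.4581 0.3552 0.04  ]
100 297 391 [0.4633 0.3389 0.04  ]
120 297 390 [0.4685 0.322  0.04  ]
135 298 389 [0.473 0.309 0.04 ]
lid 318.93264267337935 337.4632366784794 86.4890855912563 [0.46425037 0.2593423  0.256     ] [0.46031225 0.26995381 0.2546421 ]
```

```bash
python3 -m jog '[-0.05,0.2,0,0,0,0,-0.3, -0.1,0.4,0,0,0,0,-0.3, -0.1,0.6,0,0,0,0,-0.3, -0.1,0.695,0,0,0,0,-0.3, -0.1,0.695,-0.15,0,0,0,-0.3, -0.1,0.695,-0.3,0,0,0,-0.3, -0.1,0.695,-0.45,0,0,0,-0.3, -0.1,0.695,-0.58,0,0,0,-0.3, -0.1,0.695,-0.58,0,0,0,-0.3, -0.1,0.695,-0.58,0,0,0,-0.3]'
python3 - <<'E'
from h import *
s,p,d,c,W=wrist('w4'); print(s['tcp_pos'],s['orientation'])
E
```

```text
clock: 5.75
tcp_pos: [0.4429, 0.398, 0.0851]
orientation: [-0.001, 0.593, 0.805, -0.002]
wrist_force: [0.5, 0.6, -3.0]
finger_gap: 0.063
grip_force: 52.1
[0.44286998 0.39804126 0.08510085] [-6.50753642e-04  5.93074006e-01  8.05144623e-01 -2.22175300e-03]
```

View pics/w4.png

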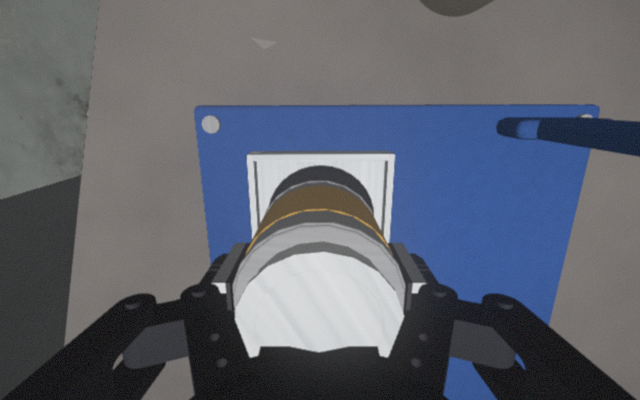

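The tin hangs centred over the left pocket (rim columns 248–394). I'll lower it and release.

```bash
python3 -m jog '[0,0,-0.05,0,0,0,-0.3, 0,0,-0.1,0,0,0,-0.3, 0,0,-0.12,0,0,0,-0.3, 0,0,-0.135,0,0,0,-0.3, 0,0,-0.145,0,0,0,-0.3, 0,0,-0.15,0,0,0,-0.3, 0,0,-0.15,0,0,0,-0.3]'
python3 -m jog '[0,0,0,0,0,0,0.6, 0,0,0,0,0,0,0.8, 0,0,0,0,0,0,1, 0,0,0,0,0,0,1, 0,0,0,0,0,0,1, 0,0,0,0,0,0,1]'
python3 -m jog '[0,0,0.1,0,0,0,1, 0,0,0.2,0,0,0,1, 0,0,0.35,0,0,0,1, 0,0,0.55,0,0,0,1, 0,0,0.75,0,0,0,1, 0.07,-0.2,0.75,0,0,0,1, 0.13,-0.4,0.75,0,0,0,1, 0.2,-0.6,0.75,0,0,0,1, 0.22,-0.7,0.75,0,0,0,1, 0.22,-0.7,0.75,0,0,0,1, 0.22,-0.7,0.75,0,0,0,1, 0.22,-0.7,0.75,0,0,0,1]'
python3 - <<'E'
from h import *
s,p,d,c,W=wrist('w5'); np.savez('pics/w5.npz',p=p,d=d,R=c['R'],t=c['t']); print(s['tcp_pos'],s['orientation'])
E
```

```text
clock: 6.38
tcp_pos: [0.4435, 0.4007, 0.0565]
orientation: [-0.0, 0.592, 0.806, 0.0]
wrist_force: [-1.3, 0.4, -0.8]
finger_gap: 0.0626
grip_force: 52.4
clock: 6.88
tcp_pos: [0.4438, 0.4005, 0.0565]
orientation: [0.0, 0.592, 0.806, 0.0]
wrist_force: [0.5, 0.4, 0.1]
finger_gap: 0.0856
grip_force: 0.0
clock: 7.88
tcp_pos: [0.4877, 0.2607, 0.2064]
orientation: [-0.0, 0.592, 0.806, 0.0]
wrist_force: [0.2, -0.7, 0.4]
finger_gap: 0.0852
grip_force: 0.0
[0.48765784 0.26074763 0.20643994] [-6.67057216e-05  5.92318049e-01  8.05704197e-01  2.66896077e-04]
```

View pics/w5.png

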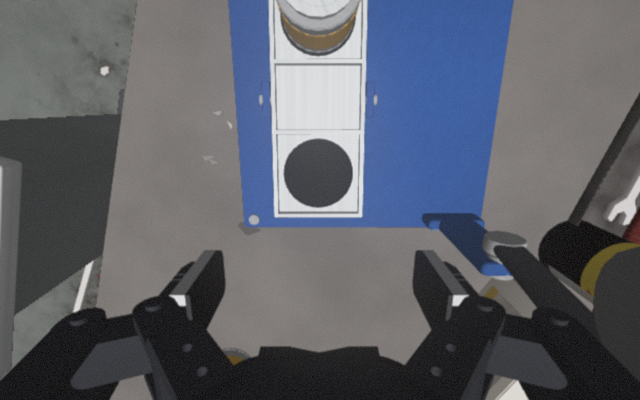

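Tin A stands in the left pocket (top, around (318,20)). The empty right pocket's disc is at (319,173). Next I go for tin B.

```bash
python3 - <<'E'
from h import *
f=np.load('pics/w5.npz');p,d=f['p'],f['d'];c=eyes.calibration('wrist');c['R'],c['t']=f['R'],f['t'];W=pts(d,c,c['R'],c['t'])
m=(p.max(2)<75);m[:,:276]=0;m[:,362:]=0;m[215:]=0;m[:135]=0
for b,S,ce in blobs(m,1000): print(ce,S,np.nanmedian(W[b],0),ray(c,ce,.042))
b=(W[...,2]>.08)&(W[...,2]<.125);b[60:]=0;print(np.nanmin(W[b],0),np.nanmax(W[b],0),np.nanmedian(W[b],0))
E
python3 -m jog '[-0.02,-0.2,0,0,0,0,1, -0.04,-0.4,0,0,0,0,1, -0.06,-0.6,0,0,0,0,1, -0.08,-0.73,0,0,0,0,1, -0.08,-0.73,0,0,0,0,1]'
python3 -m jog '[-0.02,-0.2,0,0,0,0,1, -0.04,-0.4,0,0,0,0,1, -0.06,-0.6,0,0,0,0,1, -0.08,-0.73,0,0,0,0,1, -0.08,-0.73,-0.1,0,0,0,1, -0.08,-0.73,-0.25,0,0,0,1, -0.08,-0.73,-0.4,0,0,0,1, -0.08,-0.73,-0.53,0,0,0,1, -0.08,-0.73,-0.53,0,0,0,1, -0.08,-0.73,-0.53,0,0,0,1]'
python3 - <<'E'
from h import *
s,p,d,c,W=wrist('w6');print(s['tcp_pos'])
w=(p.min(2)>150);w[356:]=0;w[:190]=0;w[:,:228]=0;w[:,412:]=0
k=max(cv2.findContours(w.astype(np.uint8),0,cv2.CHAIN_APPROX_NONE)[0],key=len)[:,0].astype(float);h=k[k[:,1]<330]
x=np.linalg.lstsq(np.c_[h,np.ones(len(h))],(h**2).sum(1),rcond=None)[0];u,v=x[:2]/2
print('lid',u,v,np.sqrt(x[2]+u*u+v*v),ray(c,(u,v),.078))
E
```

```text
[315.83814008 184.64626251] [ 285  158   67   48 1699] [0.48816774 0.25424913 0.04334331] [0.48779606 0.25401963 0.042     ]
[0.41701297 0.373617   0.08001083] [0.47408841 0.40434589 0.10950581] [0.44958007 0.38449436 0.09559131]
clock: 8.35
tcp_pos: [0.4708, 0.1121, 0.2063]
orientation: [0.0, 0.593, 0.805, -0.001]
wrist_force: [0.1, 0.1, 1.2]
finger_gap: 0.0856
grip_force: 0.0
clock: 9.18
tcp_pos: [0.4548, -0.0301, 0.0996]
orientation: [-0.002, 0.591, 0.806, -0.0]
wrist_force: [0.1, 0.5, 1.3]
finger_gap: 0.0856
grip_force: 0.0
[ 0.45481022 -0.03012238  0.09958027]
lid 321.06019181539756 235.14114219451852 49.58154597433084 [ 0.45622498 -0.02852131  0.078     ]
```

View pics/w6.png

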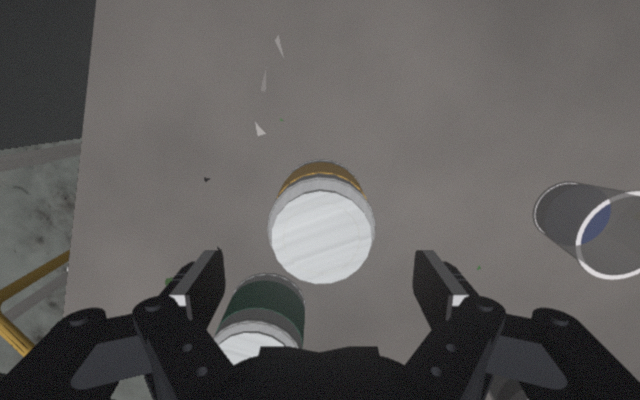

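Tin B's lid is centred at (321,235) between the fingers. I'll descend, grip and lift.

```bash
python3 -m jog '[0,0.005,-0.1,0,0,0,1, 0,0.005,-0.2,0,0,0,1, 0,0.005,-0.3,0,0,0,1, 0,0.005,-0.385,0,0,0,1, 0,0.005,-0.385,0,0,0,1, 0,0.005,-0.385,0,0,0,1, 0,0.005,-0.385,0,0,0,-0.3, 0,0.005,-0.385,0,0,0,-0.3, 0,0.005,-0.385,0,0,0,-0.3, 0,0.005,-0.385,0,0,0,-0.3, 0,0.005,-0.385,0,0,0,-0.3, 0,0.005,-0.385,0,0,0,-0.3]' 45
python3 -m jog '[0,0,0.15,0,0,0,-0.3, 0,0,0.3,0,0,0,-0.3, 0,0,0.45,0,0,0,-0.3, 0,0,0.6,0,0,0,-0.3, 0,0.1,0.75,0,0,0,-0.3, 0.05,0.3,0.9,0,0,0,-0.3, 0.05,0.5,0.9,0,0,0,-0.3, 0.05,0.7,0.9,0,0,0,-0.3, 0.05,0.8,0.9,0,0,0,-0.3, 0.05,0.8,0.9,0,0,0,-0.3, 0.05,0.8,0.9,0,0,0,-0.3]'
python3 - <<'E'
from h import *
s,p,d,c,W=wrist('w7');print(s['tcp_pos'],s['finger_gap'],s['grip_force'])
w=(p.min(2)>170);w[:248]=0;w[356:]=0;w[:,:228]=0;w[:,412:]=0
k=max(cv2.findContours(w.astype(np.uint8),0,cv2.CHAIN_APPROX_NONE)[0],key=len)[:,0].astype(float);h=k[k[:,1]<330]
x=np.linalg.lstsq(np.c_[h,np.ones(len(h))],(h**2).sum(1),rcond=None)[0];u,v=x[:2]/2
print('lid',u,v,np.sqrt(x[2]+u*u+v*v),ray(c,(u,v),s['tcp_pos'][2]+.054))
m=(p.max(2)<75);m[:,:290]=0;m[:,400:]=0;m[230:]=0
for b,S,ce in blobs(m,400): print(ce,S,ray(c,ce,.042))
E
```

```text
clock: 10.23
tcp_pos: [0.4574, -0.0308, 0.0255]
orientation: [0.002, 0.592, 0.806, 0.001]
wrist_force: [-0.6, 0.4, 6.4]
finger_gap: 0.0631
grip_force: 48.1
clock: 11.15
tcp_pos: [0.4654, 0.1308, 0.2041]
orientation: [0.0, 0.591, 0.807, 0.0]
wrist_force: [-0.7, -0.0, -2.5]
finger_gap: 0.0628
grip_force: 51.9
[0.46538134 0.13082448 0.2040831 ] 0.06278527343969505 51.8779675103724
lid 318.6361419498291 334.9796130653774 85.28301042276857 [0.46629121 0.12914136 0.2580831 ]
[377.58389458  40.79531479] [ 350    0   50   82 3415] [0.47784414 0.26341894 0.042     ]
```

View pics/w7.png

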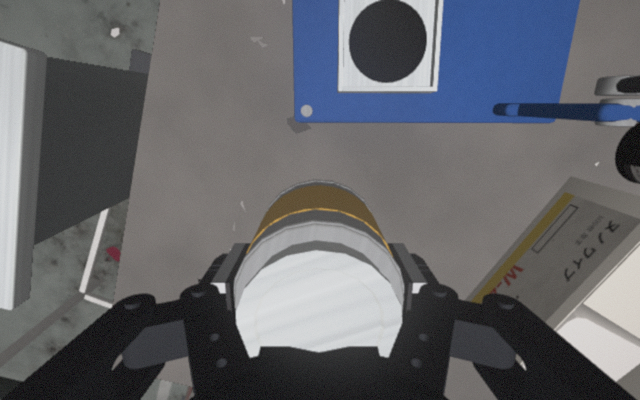

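Tin B is held. The right disc's true centre is at about (388,41), since the mask clipped it. I move over the right pocket.

```bash
python3 -m jog '[0.03,0.2,0,0,0,0,-0.3, 0.06,0.4,0,0,0,0,-0.3, 0.09,0.6,0,0,0,0,-0.3, 0.1,0.665,0,0,0,0,-0.3, 0.1,0.665,-0.15,0,0,0,-0.3, 0.1,0.665,-0.3,0,0,0,-0.3, 0.1,0.665,-0.45,0,0,0,-0.3, 0.1,0.665,-0.55,0,0,0,-0.3, 0.1,0.665,-0.55,0,0,0,-0.3, 0.1,0.665,-0.55,0,0,0,-0.3]'
python3 - <<'E'
from h import *
s,p,d,c,W=wrist('w8');print(s['tcp_pos'],s['finger_gap'],s['grip_force'])
E
```

```text
clock: 12.03
tcp_pos: [0.4849, 0.2609, 0.0926]
orientation: [-0.001, 0.593, 0.805, -0.001]
wrist_force: [-0.2, -0.1, -2.3]
finger_gap: 0.0633
grip_force: 51.7
[0.48492628 0.26085648 0.09263352] 0.06331905638735943 51.71127604320645
```

View pics/w8.png

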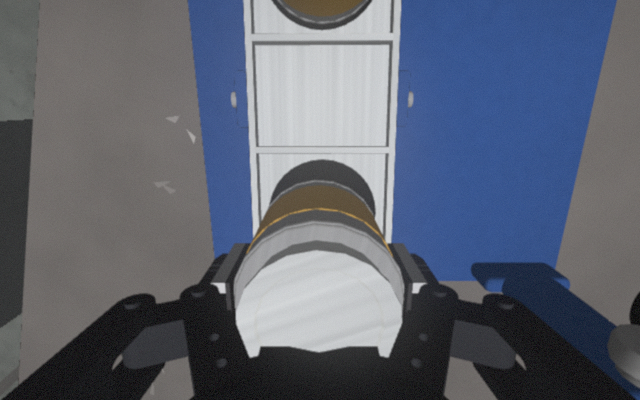

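Tin B is centred over the right pocket (rim columns 250–398). I'll lower, release and retreat upward.

```bash
python3 -m jog '[0,0,-0.05,0,0,0,-0.3, 0,0,-0.09,0,0,0,-0.3, 0,0,-0.11,0,0,0,-0.3, 0,0,-0.13,0,0,0,-0.3, 0,0,-0.145,0,0,0,-0.3, 0,0,-0.155,0,0,0,-0.3, 0,0,-0.16,0,0,0,-0.3, 0,0,-0.16,0,0,0,-0.3]'
python3 -m jog '[0,0,0,0,0,0,0.6, 0,0,0,0,0,0,0.8, 0,0,0,0,0,0,1, 0,0,0,0,0,0,1, 0,0,0,0,0,0,1, 0,0,0,0,0,0,1]'
python3 -m jog '[0,0,0.1,0,0,0,1, 0,0,0.2,0,0,0,1, 0,0,0.35,0,0,0,1, 0,0,0.55,0,0,0,1, 0,0,0.75,0,0,0,1, 0,0,0.95,0,0,0,1, 0,0,0.95,0,0,0,1, 0,0,0.95,0,0,0,1, 0,0,0.95,0,0,0,1]'
python3 - <<'E'
from h import *
s,p,d,c,W=wrist('w9');print(s['tcp_pos'],s['joint_pos'])
for n in ("scene","side"):
    p,d=eyes.read_camera(n);c=eyes.calibration(n);W=pts(d,c,c['R'],c['t']);np.savez(f'pics/{n}9.npz',p=p,d=d)
    m=(W[...,2]>.085)&(W[...,2]<.13)&(W[...,0]>.38)&(W[...,0]<.55)&(W[...,1]>.2)&(W[...,1]<.46)
    for b,S,ce in blobs(m,60): print(n,S,np.median(W[b],0),W[b].min(0),W[b].max(0))
    w=m&(p.min(2)>135)
    for b,S,ce in blobs(w,60): print(' lid',ce,np.percentile(W[b][:,2],[5,50,95]),ray(c,ce,.113))
    red=(p[...,0]>150)&(p[...,1]<70)&(p[...,2]<70)
    for b,S,ce in blobs(red): print('red',ce.round(1),S,np.nanmedian(W[b],0).round(3),ray(c,ce,.322).round(4))
E
```

```text
clock: 12.75
tcp_pos: [0.4858, 0.2624, 0.0614]
orientation: [0.0, 0.592, 0.806, 0.0]
wrist_force: [-0.5, -1.3, 1.0]
finger_gap: 0.0632
grip_force: 52.0
clock: 13.25
tcp_pos: [0.4857, 0.2625, 0.0614]
orientation: [0.0, 0.592, 0.806, 0.0]
wrist_force: [0.4, -0.0, -0.3]
finger_gap: 0.085
grip_force: 0.0
clock: 14.0
tcp_pos: [0.4856, 0.2625, 0.2513]
orientation: [0.0, 0.592, 0.806, 0.0]
wrist_force: [-0.5, 0.2, -0.4]
finger_gap: 0.0851
grip_force: 0.0
[0.48562024 0.26246861 0.25127085] [3.50036224e-01 2.63097858e-01 2.66150662e-02 1.33384986e+00
 5.98013845e-05 1.61754112e+00]
scene [252 180  22  22 378] [0.44090146 0.39045358 0.11132751] [0.41118884 0.36550006 0.08514382] [0.47590153 0.43147002 0.11968555]
scene [285 206  23  24 421] [0.48300938 0.25397624 0.11222093] [0.45399831 0.22920159 0.08512245] [0.51711364 0.29029965 0.11857274]
 lid [262.44072948 189.45592705] [0.09848009 0.11208864 0.11647486] [0.44110368 0.39187556 0.113     ]
 lid [296.28184282 216.01897019] [0.09891456 0.11289881 0.11672734] [0.48288115 0.2553088  0.113     ]
red [319.2 135.1] [305 123  32  24 205] [0.584 0.301 0.331] [0.5898 0.3108 0.322 ]
side [259 213  20  17 275] [0.44061536 0.38348648 0.10688336] [0.41173769 0.36172065 0.08500638] [0.47585773 0.42664042 0.11552185]
side [286 231  21  20 330] [0.48235505 0.24661539 0.10862624] [0.4534699  0.22488993 0.08523326] [0.51766315 0.29047387 0.11638115]
 lid [268.17467249 219.5371179 ] [0.09700801 0.1098865  0.1136976 ] [0.43940414 0.38109314 0.113     ]
 lid [295.57142857 238.81684982] [0.09749371 0.11047065 0.11437011] [0.4808527  0.24600459 0.113     ]
red [321.7 162.2] [313 157  19  11  73] [0.588 0.284 0.327] [0.5921 0.2943 0.322 ]
```

```bash
python3 -c "
import cv2;a=cv2.imread('pics/w9.png');import numpy as np
f=np.load('pics/scene9.npz')['p'][90:280,210:380,::-1];b=cv2.resize(f,None,fx=2,fy=2);o=np.zeros((400+380,640,3),np.uint8);o[:400]=a;o[400:,:340]=b;cv2.imwrite('pics/c9.png',cv2.resize(o,None,fx=.75,fy=.75))"
```

```text
(no output)
```

View pics/c9.png

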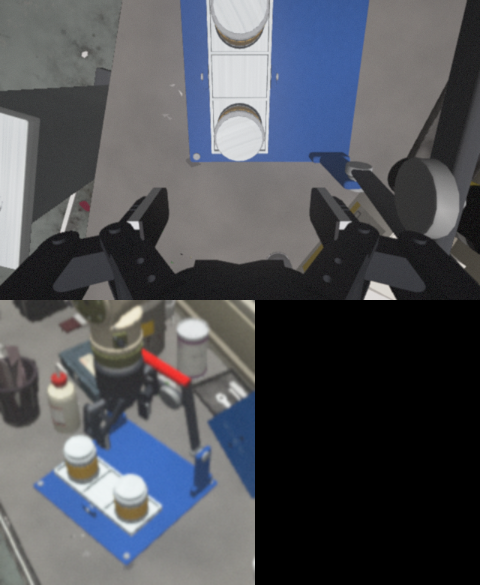

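Both tins stand in their pockets with lids at equal height (about 0.112 m), so the tray is level. Next I move above the bar and measure it numerically.

```bash
python3 -m jog '[0,0,0.2,0,0,0,0.4, 0,0,0.4,0,0,0,0.4, 0,0,0.56,0,0,0,0.4, 0,0,0.56,0,0,0,0.4, 0.1,0.12,0.56,0,0,0,0.4, 0.2,0.24,0.56,0,0,0,0.4, 0.3,0.36,0.56,0,0,0,0.4, 0.42,0.5,0.56,0,0,0,0.4, 0.42,0.5,0.56,0,0,0,0.4, 0.42,0.5,0.56,0,0,0,0.4, 0.42,0.5,0.56,0,0,0,0.4]'
cat > bar.py <<'E'
from h import *
s,p,d,c,W=wrist('bar'); T=s['tcp_pos'];print(s['clock'],T,s['orientation'],s['finger_gap'],s['grip_force'],s['wrist_force'])
a=.3060;ex=np.array([np.cos(a),np.sin(a)]);ey=np.array([-ex[1],ex[0]]);O=np.array([.465,.330])
red=(p[...,0]>120)&(p[...,1]<70)&(p[...,2]<70)&(W[...,2]>.08)&(W[...,2]<.36)
for b,S,ce in blobs(red,300):
    q=W[b];x=(q[:,:2]-O)@ex;y=(q[:,:2]-O)@ey
    print(S,'press x',np.percentile(x,[2,50,98]).round(4),'y',np.percentile(y,[2,98]).round(3),'z',np.percentile(q[:,2],[2,50,98]).round(4),'slope',np.polyfit(y,x,1).round(4),'ztop',np.percentile(q[:,2],95))
print('tcp in press',(T[:2]-O)@ex,(T[:2]-O)@ey)
E
python3 bar.py
```

```text
clock: 15.07
tcp_pos: [0.5694, 0.3624, 0.3609]
orientation: [-0.001, 0.592, 0.806, -0.002]
wrist_force: [0.0, 0.4, 0.8]
finger_gap: 0.0597
grip_force: 0.0
15.0667 [0.56941081 0.36239148 0.36087783] [-0.00090925  0.59206661  0.80588624 -0.00191778] 0.059748451998942534 0.0 [0.02455203 0.4387109  0.84201704]
[303   9  13 103 521] press x [0.102  0.1036 0.1067] y [0.069 0.114] z [0.3249 0.3277 0.3307] slope [0.0414 0.0998] ztop 0.3301612758789063
[ 324   18   17  333 1468] press x [0.1157 0.119  0.1206] y [-0.083  0.106] z [0.3237 0.3274 0.3306] slope [0.0079 0.1187] ztop 0.3299880439149226
[306 230  17 122 538] press x [0.102  0.1035 0.1068] y [-0.085 -0.005] z [0.3251 0.3278 0.3306] slope [-0.0175  0.1028] ztop 0.3302642005587134
tcp in press 0.10931836115471598 -0.0005666608422085496
```

```bash
python3 -m jog '[0.007,0.002,-0.1,0,0,0,0.4, 0.007,0.002,-0.2,0,0,0,0.4, 0.007,0.002,-0.29,0,0,0,0.4, 0.007,0.002,-0.29,0,0,0,0.4, 0.007,0.002,-0.29,0,0,0,0.4, 0.007,0.002,-0.29,0,0,0,-1, 0.007,0.002,-0.29,0,0,0,-1, 0.007,0.002,-0.29,0,0,0,-1, 0.007,0.002,-0.29,0,0,0,-1, 0.007,0.002,-0.29,0,0,0,-1, 0.007,0.002,-0.29,0,0,0,-1, 0.007,0.002,-0.29,0,0,0,-1]' 60
python3 - <<'E'
from h import *
s=env.get_state();print(s['tcp_pos'],s['wrist_force'],s['joint_pos'].round(3))
a=.306;q0=None
for q in np.arange(0,1.46,.1):
    x=.145-.205*np.cos(1.4-q);z=.120+.205*np.sin(1.4-q);x0=.145-.205*np.cos(1.4);z0=.12+.205*np.sin(1.4)
    print(round(q,2),np.round(np.array([(x-x0)*np.cos(a),(x-x0)*np.sin(a),z-z0])/.2,3))
E
```

```text
clock: 16.12
tcp_pos: [0.5709, 0.3628, 0.3073]
orientation: [0.001, 0.592, 0.806, 0.001]
wrist_force: [-2.8, -1.7, 5.3]
finger_gap: 0.0179
grip_force: 58.4
[0.57094094 0.36278797 0.30727203] [-2.76249894 -1.7118731   5.29694288] [ 0.448  0.533  0.563  1.599 -0.     1.715]
0.0 [0. 0. 0.]
0.1 [-0.095 -0.03  -0.022]
0.2 [-0.188 -0.059 -0.055]
0.3 [-0.277 -0.088 -0.097]
0.4 [-0.362 -0.114 -0.148]
0.5 [-0.441 -0.139 -0.207]
0.6 [-0.515 -0.163 -0.275]
0.7 [-0.581 -0.184 -0.35 ]
0.8 [-0.641 -0.202 -0.431]
0.9 [-0.692 -0.218 -0.519]
1.0 [-0.734 -0.232 -0.611]
1.1 [-0.768 -0.243 -0.707]
1.2 [-0.792 -0.25  -0.806]
1.3 [-0.806 -0.255 -0.908]
1.4 [-0.811 -0.256 -1.01 ]
```

```bash
python3 -m jog '[-0.048,-0.015,-0.01,0,0,0,-1, -0.095,-0.03,-0.022,0,0,0,-1, -0.142,-0.044,-0.038,0,0,0,-1, -0.188,-0.059,-0.055,0,0,0,-1, -0.233,-0.074,-0.075,0,0,0,-1, -0.277,-0.088,-0.097,0,0,0,-1, -0.32,-0.101,-0.122,0,0,0,-1, -0.362,-0.114,-0.148,0,0,0,-1, -0.402,-0.127,-0.177,0,0,0,-1, -0.441,-0.139,-0.207,0,0,0,-1, -0.441,-0.139,-0.207,0,0,0,-1, -0.441,-0.139,-0.207,0,0,0,-1]'
python3 bar.py
```

```text
clock: 17.12
tcp_pos: [0.4838, 0.3355, 0.2648]
orientation: [0.001, 0.592, 0.806, 0.001]
wrist_force: [3.3, 1.3, 1.0]
finger_gap: 0.0178
grip_force: 63.9
17.1167 [0.48384425 0.33551545 0.26475764] [7.15741633e-04 5.92162360e-01 8.05817393e-01 1.24756767e-03] 0.017800989515818832 63.928306102752686 [3.33006696 1.28583782 0.97291863]
[291   0  14  86 587] press x [0.0109 0.0123 0.0148] y [0.079 0.103] z [0.2846 0.2872 0.2902] slope [0.0537 0.0074] ztop 0.28970063607439905
[ 296    0   51  353 3444] press x [0.0111 0.0268 0.0295] y [-0.034  0.102] z [0.2837 0.2877 0.2908] slope [0.0713 0.0217] ztop 0.29031202590308713
tcp in press 0.019630379246979697 -0.0004175360308968974
```

```bash
python3 -m jog '[-0.037,-0.012,-0.033,0,0,0,-1, -0.074,-0.024,-0.068,0,0,0,-1, -0.14,-0.045,-0.143,0,0,0,-1, -0.2,-0.063,-0.224,0,0,0,-1, -0.251,-0.079,-0.312,0,0,0,-1, -0.293,-0.093,-0.404,0,0,0,-1, -0.327,-0.104,-0.5,0,0,0,-1, -0.34,-0.108,-0.55,0,0,0,-1, -0.351,-0.111,-0.599,0,0,0,-1, -0.351,-0.111,-0.599,0,0,0,-1]'
python3 bar.py
```

```text
clock: 18.0
tcp_pos: [0.4132, 0.3133, 0.144]
orientation: [0.0, 0.592, 0.806, 0.0]
wrist_force: [0.4, 0.5, 6.3]
finger_gap: 0.0179
grip_force: 72.5
18.0 [0.41317984 0.31325049 0.14395001] [1.46391225e-04 5.92141628e-01 8.05833781e-01 4.34758832e-04] 0.01788830160816161 72.52520084381104 [0.39041886 0.49346758 6.27746393]
[ 289    0   54  353 4270] press x [-0.0634 -0.0607 -0.0453] y [-0.029  0.101] z [0.1682 0.1722 0.1749] slope [-0.0704 -0.0557] ztop 0.17438626038284674
[334   0  14  93 485] press x [-0.0485 -0.046  -0.0449] y [0.076 0.102] z [0.1683 0.1708 0.1738] slope [-0.0578 -0.0408] ztop 0.1734604029964537
tcp in press -0.054458654248419024 -0.00036076866947670717
```

```bash
python3 -m jog '[-0.008,-0.003,-0.05,0,0,0,-1, -0.014,-0.005,-0.1,0,0,0,-1, -0.017,-0.006,-0.15,0,0,0,-1, -0.019,-0.006,-0.18,0,0,0,-1, -0.019,-0.006,-0.2,0,0,0,-1, -0.019,-0.006,-0.21,0,0,0,-1, -0.019,-0.006,-0.21,0,0,0,-1, -0.019,-0.006,-0.21,0,0,0,-1]' 80
python3 bar.py
```

```text
clock: 18.72
tcp_pos: [0.4083, 0.3117, 0.1035]
orientation: [-0.0, 0.592, 0.806, -0.0]
wrist_force: [-4.4, -1.0, 9.4]
finger_gap: 0.0178
grip_force: 81.8
18.7167 [0.40834276 0.3117357  0.10346182] [-4.30805511e-04  5.92050403e-01  8.05900753e-01 -3.33443327e-04] 0.017840959576832443 81.78535223007202 [-4.38062077 -0.95015865  9.43450221]
[ 289    0   54  353 5279] press x [-0.0684 -0.0654 -0.0504] y [-0.027  0.1  ] z [0.1294 0.1336 0.1365] slope [-0.0751 -0.0603] ztop 0.13608884272216504
[332   0  16 172 941] press x [-0.0536 -0.051  -0.0497] y [0.052 0.101] z [0.1283 0.1322 0.1351] slope [-0.0333 -0.0484] ztop 0.134588920883805
tcp in press -0.059527354728090544 -0.0003480354292446284
```

```bash
python3 -m jog '[0,0,-0.01,0,0,0,-1, 0,0,-0.02,0,0,0,-1, 0,0,-0.02,0,0,0,-1]' | grep -E 'tcp|force'
python3 -m jog '[0,0,-0.01,0,0,0,-1, 0,0,-0.02,0,0,0,-1, 0,0,-0.02,0,0,0,-1]'| grep -E 'tcp|force'
python3 bar.py
```

```text
tcp_pos: [0.4081, 0.3117, 0.0993]
wrist_force: [-3.9, -1.1, 10.5]
grip_force: 83.1
tcp_pos: [0.4082, 0.3117, 0.0959]
wrist_force: [-4.6, -1.7, 13.6]
grip_force: 83.4
19.2667 [0.40817652 0.31167128 0.09589643] [-5.17710894e-04  5.92036516e-01  8.05910876e-01 -3.95279569e-04] 0.0183030981475142 83.38842272758484 [-4.61992675 -1.68468574 13.64384619]
[ 290    0   54  353 5499] press x [-0.0685 -0.0654 -0.0506] y [-0.026  0.099] z [0.1227 0.1268 0.1296] slope [-0.0745 -0.0604] ztop 0.12921182177403212
[331   0  17 140 800] press x [-0.0544 -0.0511 -0.0497] y [0.062 0.101] z [0.1208 0.1252 0.1287] slope [-0.0512 -0.0468] ztop 0.12800452282611693
tcp in press -0.05970528431831338 -0.0003593799272527747
```

```bash
for i in 1; do python3 -m jog '[0,0,-0.01,0,0,0,-1, 0,0,-0.015,0,0,0,-1, 0,0,-0.015,0,0,0,-1]' | grep -E 'tcp|force'; done
python3 -m jog '[0,0,-0.01,0,0,0,-1, 0,0,-0.015,0,0,0,-1, 0,0,-0.015,0,0,0,-1]'| grep -E 'tcp|force'
python3 bar.py
```

```text
tcp_pos: [0.4082, 0.3117, 0.0956]
wrist_force: [-12.2, -5.7, 34.3]
grip_force: 85.7
tcp_pos: [0.4083, 0.3118, 0.0953]
wrist_force: [-18.1, -10.2, 54.4]
grip_force: 87.8
19.8167 [0.40831791 0.31176038 0.09529455] [4.03316981e-04 5.91955780e-01 8.05969679e-01 1.03321987e-03] 0.017741646832262075 87.81598806381226 [-18.08674946 -10.2307085   54.41527143]
[ 289    0   31  353 4067] press x [-0.0685 -0.0662 -0.063 ] y [-0.025  0.1  ] z [0.1224 0.1262 0.129 ] slope [-0.0041 -0.0659] ztop 0.12863138514776956
[331   0  17 139 843] press x [-0.0541 -0.0511 -0.0497] y [0.062 0.101] z [0.1206 0.1247 0.128 ] slope [-0.0466 -0.0472] ztop 0.12757927567658559
[ 319  229   24  123 1502] press x [-0.0582 -0.0533 -0.0501] y [-0.027  0.021] z [0.1222 0.127  0.1296] slope [ 0.0602 -0.0532] ztop 0.1292308436819976
tcp in press -0.0595436164395816 -0.0003170141140829107
```

The force jumped to 54 N with no further motion, so the bar is on its stop. I guide it back up along the arc.

```bash
python3 -m jog '[0,0,0.03,0,0,0,-1, 0.002,0.001,0.08,0,0,0,-1, 0.005,0.001,0.132,0,0,0,-1, 0.019,0.006,0.234,0,0,0,-1, 0.043,0.013,0.333,0,0,0,-1, 0.077,0.024,0.429,0,0,0,-1, 0.119,0.038,0.521,0,0,0,-1, 0.17,0.054,0.609,0,0,0,-1, 0.23,0.072,0.69,0,0,0,-1, 0.296,0.093,0.765,0,0,0,-1, 0.37,0.117,0.833,0,0,0,-1, 0.37,0.117,0.833,0,0,0,-1]' 50
python3 bar.py
```

```text
clock: 20.87
tcp_pos: [0.4789, 0.334, 0.26]
orientation: [-0.002, 0.592, 0.806, -0.002]
wrist_force: [-21.8, -9.1, 31.6]
finger_gap: 0.018
grip_force: 72.4
20.8667 [0.47885659 0.3339606  0.26004205] [-0.00217898  0.59190298  0.80600242 -0.00249203] 0.017986738873994566 72.39769220352173 [-21.81667999  -9.07057451  31.57015292]
[291   0  15  92 541] press x [0.0057 0.007  0.01  ] y [0.078 0.103] z [0.2805 0.2831 0.286 ] slope [0.0611 0.0015] ztop 0.28573420500349195
[ 331    0   16  176 1022] press x [0.0201 0.023  0.0243] y [0.049 0.103] z [0.2793 0.2827 0.2857] slope [-0.0309  0.0253] ztop 0.2852599149994621
[ 296  177   46  176 2057] press x [0.0058 0.02   0.024 ] y [-0.034  0.034] z [0.2801 0.2839 0.2868] slope [0.0639 0.0164] ztop 0.28626050996526087
tcp in press 0.014406016085964292 -0.00039764372099592593
```

```bash
python3 -m jog '[-0.012,-0.004,0.015,0,0,0,-1, 0.068,0.021,0.075,0,0,0,-1, 0.155,0.048,0.127,0,0,0,-1, 0.246,0.078,0.17,0,0,0,-1, 0.341,0.107,0.204,0,0,0,-1, 0.39,0.122,0.217,0,0,0,-1, 0.43,0.135,0.226,0,0,0,-1, 0.43,0.135,0.226,0,0,0,-1, 0.43,0.135,0.226,0,0,0,-1]' 50
python3 bar.py
```

```text
clock: 21.67
tcp_pos: [0.5695, 0.3625, 0.3019]
orientation: [0.0, 0.592, 0.806, 0.001]
wrist_force: [-1.8, 0.6, 9.0]
finger_gap: 0.0177
grip_force: 74.4
21.6667 [0.56950796 0.36245517 0.30186705] [2.54691436e-04 5.92226118e-01 8.05771115e-01 1.03507344e-03] 0.017654030888386095 74.42598938941956 [-1.77281502  0.62265134  9.01618334]
[ 291    0   20  142 1334] press x [0.1008 0.1028 0.1066] y [0.061 0.102] z [0.3248 0.328  0.3309] slope [0.0595 0.0978] ztop 0.3305253829469473
[ 296    0   52  352 5523] press x [0.1011 0.1158 0.1194] y [-0.031  0.101] z [0.3237 0.3283 0.3312] slope [0.0721 0.1109] ztop 0.3308457033168553
tcp in press 0.10943018937911426 -0.0005351909418620114
```

The bar is at rest again (x 0.110, z about 0.322). I open the fingers, rise clear, move away and check.

```bash
python3 -m jog '[0,0,0,0,0,0,0.2, 0,0,0,0,0,0,0.4, 0,0,0,0,0,0,0.4, 0,0,0,0,0,0,0.4, 0,0,0.1,0,0,0,0.4, 0,0,0.2,0,0,0,0.4, 0,0,0.3,0,0,0,0.4, 0,0,0.38,0,0,0,0.4, 0,0,0.38,0,0,0,0.4]'
python3 -m jog '[-0.2,-0.2,0,0,0,0,0.4, -0.4,-0.4,0,0,0,0,0.4, -0.6,-0.6,0,0,0,0,0.4, -0.7,-0.8,0,0,0,0,0.4, -0.7,-1,0,0,0,0,0.4, -0.7,-1,0,0,0,0,0.4, -0.7,-1,0,0,0,0,0.4, -0.7,-1,0,0,0,0,0.4]'
python3 - <<'E'
from h import *
for n in ("scene","side"):
    p,d=eyes.read_camera(n);c=eyes.calibration(n);W=pts(d,c,c['R'],c['t']);p=p.astype(int)
    m=(W[...,2]>.06)&(W[...,2]<.13)&(W[...,0]>.38)&(W[...,0]<.55)&(W[...,1]>.2)&(W[...,1]<.46)
    for b,S,ce in blobs(m,60): print(n,S,W[b].min(0),W[b].max(0),'x,y mid',(W[b].min(0)+W[b].max(0))[:2]/2)
    for b,S,ce in blobs(m&(W[...,2]>.085)&(p.min(2)>135),40): print(' lid z',np.percentile(W[b][:,2],[5,50,95]),ray(c,ce,.105))
    red=(p[...,0]>150)&(p[...,1]<70)&(p[...,2]<70)
    for b,S,ce in blobs(red,60): print('red',ce.round(1),S,np.nanmedian(W[b],0).round(3))
    for nm,u in (('green',(358,354) if n=='scene' else (342,354)),):
        m=(W[...,2]>.03)&(W[...,2]<.36)
        for b,S,ce in blobs(m,200):
            if b[u[1],u[0]]: print('green',ce,S[4])
E
```

```text
clock: 22.47
tcp_pos: [0.5693, 0.3622, 0.3792]
orientation: [0.001, 0.592, 0.806, 0.002]
wrist_force: [0.0, -0.1, 1.4]
finger_gap: 0.0598
grip_force: 0.0
clock: 23.13
tcp_pos: [0.4277, 0.1604, 0.3754]
orientation: [-0.0, 0.594, 0.805, 0.0]
wrist_force: [-0.1, 1.2, -0.6]
finger_gap: 0.0601
grip_force: 0.0
scene [252 182  23  25 437] [0.41148979 0.36591483 0.06034976] [0.47391417 0.42801729 0.11078358] x,y mid [0.44270198 0.39696606]
scene [285 208  24  27 507] [0.45323376 0.22881245 0.06030406] [0.51741283 0.29654132 0.11164413] x,y mid [0.4853233  0.26267688]
 lid z [0.09852612 0.10496378 0.10839111] [0.43946406 0.39538981 0.105     ]
 lid z [0.09961453 0.10524843 0.1084425 ] [0.48402927 0.25868364 0.105     ]
red [318.7 134.5] [302 121  35  26 211] [0.585 0.298 0.332]
green [358.38211382 354.3401084 ] 738
side [259 215  20  22 367] [0.41111249 0.36151844 0.0600807 ] [0.47567799 0.42342152 0.10789669] x,y mid [0.44339524 0.39246998]
side [286 233  21  24 427] [0.45351222 0.22533587 0.06010439] [0.51777167 0.28942265 0.10877216] x,y mid [0.48564194 0.25737926]
 lid z [0.09637013 0.10236774 0.10544107] [0.44100364 0.38756906 0.105     ]
 lid z [0.09694011 0.10291609 0.10603982] [0.48272796 0.25139124 0.105     ]
red [317.5 160.4] [304 153  28  15 104] [0.583 0.299 0.327]
green [341.63733333 353.82933333] 750
```

Both lids are about 7.5 mm lower (0.112 to 0.105 m), the tins are in their pockets, the bar is up, and the green tin hasn't moved.

```bash
python3 -c "
from workcell import env
print(env.hand_in())"
```

```text
the job is handed in; nothing more can be done
None
```

The job is handed in: both yellow tins stand in the level tray with lids measured about 7.5 mm lower, the bar is back up at rest and the green tin unmoved (I didn't re-measure the cups and bottle), but I viewed 11 pictures, one over the limit of 10.

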